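# Line up the capacitors by height on the shelf plank

## Task

Stand the four aluminium capacitors upright on the plank, one centred on each white mark, in order of height: the tallest on the mark next to the upright steel end plate, then each shorter one in turn, the shortest farthest from it. Do not let any of them fall over on the way.

Things in the scene. Friction and masses are not known exactly. Their poses are not given: they have to be found in the camera images.
- cap_112: Motor capacitor, loose: an upright round aluminium can 40 mm in diameter and 112 mm tall to the top of its black lid, with two small brass spade terminals standing 8 mm higher on the lid. 0.08 to 0.26 kg. Origin: centre of its underside, on the table (z = 0) at the start; z is the can's axis, upward. It starts upright, at any yaw.
- cap_90: Motor capacitor, loose: an upright round aluminium can 44 mm in diameter and 90 mm tall to the top of its black lid, with two small brass spade terminals standing 8 mm higher on the lid. 0.08 to 0.26 kg. Origin: centre of its underside, on the table (z = 0) at the start; z is the can's axis, upward. It starts upright, at any yaw.
- cap_70: Motor capacitor, loose: an upright round aluminium can 36 mm in diameter and 70 mm tall to the top of its black lid, with two small brass spade terminals standing 8 mm higher on the lid. 0.08 to 0.26 kg. Origin: centre of its underside, on the table (z = 0) at the start; z is the can's axis, upward. It starts upright, at any yaw.
- cap_50: Motor capacitor, loose: an upright round aluminium can 50 mm in diameter and 50 mm tall to the top of its black lid, with two small brass spade terminals standing 8 mm higher on the lid. 0.08 to 0.26 kg. Origin: centre of its underside, on the table (z = 0) at the start; z is the can's axis, upward. It starts upright, at any yaw.
- mark_a: One of four identical white painted discs, 60 mm in diameter and flat, in a straight row 73 to 97 mm apart on a brown plank 450 x 80 x 10 mm lying on the table. Fixed. Origin: centre of the disc on the plank's upper face, 10 mm above the table; y runs along the row, x across it. The letters do not tell the order along the row.
- mark_b: One of four identical white painted discs, 60 mm in diameter and flat, in a straight row 73 to 97 mm apart on a brown plank 450 x 80 x 10 mm lying on the table. Fixed. Origin: centre of the disc on the plank's upper face, 10 mm above the table; y runs along the row, x across it. The letters do not tell the order along the row.
- mark_c: One of four identical white painted discs, 60 mm in diameter and flat, in a straight row 73 to 97 mm apart on a brown plank 450 x 80 x 10 mm lying on the table. Fixed. Origin: centre of the disc on the plank's upper face, 10 mm above the table; y runs along the row, x across it. The letters do not tell the order along the row.
- mark_d: One of four identical white painted discs, 60 mm in diameter and flat, in a straight row 73 to 97 mm apart on a brown plank 450 x 80 x 10 mm lying on the table. Fixed. Origin: centre of the disc on the plank's upper face, 10 mm above the table; y runs along the row, x across it. The letters do not tell the order along the row.
- end_plate: Dark steel plate standing upright across one end of that plank: 80 mm high, 70 mm wide across the plank, 8 mm thick on a 22 mm foot. Fixed; its end differs from start to start (the other end has a low wooden cleat, 12 mm high). Origin: centre of its underside, on the plank, in line with the marks, 72 to 84 mm from the nearest mark's centre. y runs along the row, x across.

How it is judged:
By the outcome, as a careful person would: the job done as asked, in the order asked, and still so for the second after the job is handed in, with the robot touching nothing.
It also fails if it takes over 104 s, if anything falls off the work surface, if the arm or the gripper's body presses on something with over 40 N, if the wrist force passes 120 N, or if a joint passes its speed limit or range.

## Robot

A 7-joint arm with a two-finger parallel gripper is mounted at the origin on the work surface. World frame = base frame: x ahead of the robot, y to its left, z up, the work surface at z = 0. Lengths are in mm, angles in rad, forces in N, time in s.
With the tool pointing down it reaches from about 400 to 875 mm from the base axis. Payload 4.4 kg.
Tool frame: the origin (TCP) lies midway between the tips of the shut fingers; the grasp point (between the pads) lies 19 mm behind it; z points along the fingers, y is the line along which they close (so a half turn about z gives the same grasp; the last joint's range is limited). The gripper opens to 85 mm and grips with 20 to 120 N. Pads are 22 mm wide; open, the fingers measure 114 mm over their backs; the gripper's body (76 mm by 85 mm) begins 54 mm behind the grasp point. The pads swing forward as they close: fully open they stand 13 mm farther back than shut.
Start: joints at [1.206, 0.628, 0.038, 1.517, -0.027, 0.996, -0.02], TCP at [191.371, -621.205, 231.313] pointing down, gripper open.
Joint ranges: [-3.06, 3.06], [-0.37, 2.12], [-1.25, 1.32], [0.18, 2.47], [-1.1, 4.24], [0.23, 1.98], [-2.94, 2.94]. Speed limits (rad/s): [2.57, 2.57, 3.14, 3.14, 3.14, 3.14, 3.14].

## Interface

Orientations are given as [roll, pitch, yaw] about the fixed x, y, z axes, in that order (R = Rz(yaw) Ry(pitch) Rx(roll)).
In Python, from cell import monitor, cams, ctrl gives the robot as it stands.
- The arm moves only by the tool drive_tool, never from a script. Its argument "motion" is a list of rows, each an object with "fingers": the opening, from 0 (shut) to 1 (fully open); "linear": the shift along the tool's x, y, z in m, a list of three; "twist": the turn about the tool's z in rad. In form: [{"fingers": fingers, "linear": [x, y, z], "twist": twist}, ...]. A call has 1 to 5 rows; each row shifts and turns the commanded pose from where the row before left it, along the tool's axes as they then stand; what a row does not reach is not made up. A row lasts 1/12 s, in which the tool goes at most 41.7 mm and 7.16 degrees, less where a joint would pass 70% of its speed; a pose out of reach is approached as far as the arm can. A call with a gripper value outside its range is refused whole. The fingers move at their own pace and stop on an object; the grip force is fixed at half the most. Time passes only in rows, so rows that do not move let the fingers close. It gives the time, the measured TCP pose, the force, the opening and the grip force at its end, in the units of the state.
- monitor.read_state(): the state, without advancing time (a new reading comes with each control period).
- cams.get_image(name): name is "scene" or "top" or "wrist"; returns a dict with "color" (400x640x3 uint8, blue, green, red), "K" (3x3 intrinsics, pixels), "k1" (the pictures are not rectified: a ray, as slopes to the right and down, at radius r is drawn at 1 + k1 r^2 times it, then the intrinsics apply), "R" (3x3) and "t" (3): a world point X has camera coordinates R X + t. Camera axes: x right, y down, z forward; pixel columns grow to the right and rows downward; lengths in mm; the calibration is good to about 2 mm. A picture is of the moment at which its call begins. There is no depth.
- ctrl.finish_job(): hands the job in; it is judged then, once.
The state is a dict: "clock": time; "qpos": joint angles; "qd": joint speeds; "tau": joint torques, N m; "eef_pos": TCP position; "tool_rot": TCP orientation; "force": force on the tool from outside, world axes, zero at the start; "torque": the same for the moment, N m; "width": finger opening in mm; "gripper_force": force on a finger pad.
Only numpy, scipy, OpenCV 4.12 (cv2) and the standard library are available. Lean on these libraries where they do the work, as an engineer would, in place of code of your own. Each camera call takes 0.05 s, during which the arm holds its last target. There are 200 camera calls.

## Working session

There is one attempt and no reset: what is moved stays moved. The work goes in short steps, Python scripts to look and compute and a tool call to move; the robot and the scene stay as the last step left them, time stands still between calls to the robot, and variables do not carry over. Pictures are saved under pics/ and viewed, at most 14 in all, crops included, and the job is handed in when it is done.

Besides the shell and the picture viewer there is one more tool, called after "Emit:" by a JSON object that holds its "fn" and its "kwargs", one argument or row to a line. drive_tool: Moves the arm, as the interface text tells. Its arguments: {"type":"object","properties":{"motion":{"type":"array"}},"required":["motion"]}

```bash
mkdir -p pics
python3 - <<'E'
from cell import monitor,cams
import cv2,pickle
s=monitor.read_state();print({k:s[k] for k in('clock','eef_pos','tool_rot','width','force')})
for n in('scene','top'):
    d=cams.get_image(n);cv2.imwrite(f'pics/{n}0.png',d['color']);pickle.dump(d,open(f'{n}0.pkl','wb'))
    print(n,d['K'],d['k1'],d['R'],d['t'])
E
```

```text
{'clock': 0.0, 'eef_pos': array([ 191.20442911, -620.58683529,  230.3696844 ]), 'tool_rot': array([-3.13967681e+00, -2.85420247e-05,  2.98788784e-01]), 'width': 85.18640365537787, 'force': array([-0.37471042,  0.8875606 , -0.76126323])}
scene [[374.98278546   0.         313.24450817]
 [  0.         374.98278546 191.25526648]
 [  0.           0.           1.        ]] -0.050413488351771604 [[ 0.08419698  0.99641428  0.00833353]
 [ 0.77327877 -0.06006286 -0.63121502]
 [-0.62845112  0.05959054 -0.77556312]] [ -29.98773718 -399.77604026 1294.31397256]
top [[382.17087678   0.         321.460449  ]
 [  0.         382.17087678 200.52077577]
 [  0.           0.           1.        ]] -0.08745022570848066 [[ 0.02944501 -0.99955077  0.00559001]
 [-0.99351898 -0.02988065 -0.1096685 ]
 [ 0.10978626 -0.00232459 -0.9939525 ]] [-27.14533081 528.69676945 839.26589513]
```

View pics/scene0.png

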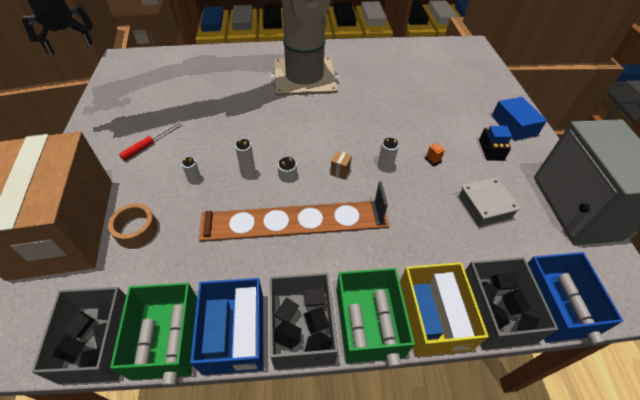

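View pics/top0.png

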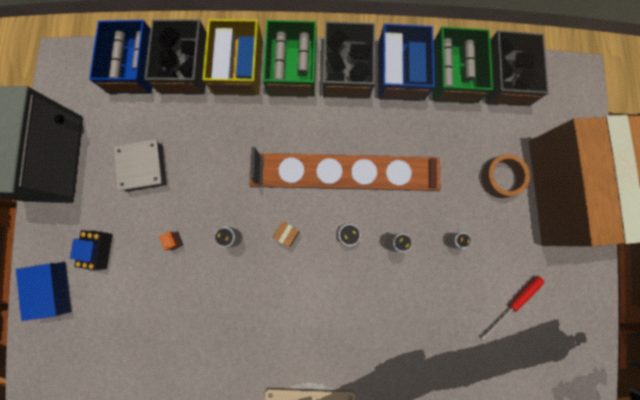

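The scene view shows the plank with its plate at the right end (380,200), and cans at (190,168), (245,157), (288,168) and (388,153). In the top view the marks are at (291..399,172), the plate is at the left (255,165, +y), and the lids are at (225,237), (348,235), (402,242) and (462,240).

```bash
cat > h.py <<'E'
import numpy as np,cv2
def ray(d,uv):
    K=d['K'];p=np.array([(uv[0]-K[0,2])/K[0,0],(uv[1]-K[1,2])/K[1,1]]);q=p.copy()
    for _ in range(20): q=p/(1+d['k1']*(q@q))
    R=np.array(d['R']);return -R.T@d['t'],R.T@np.array([q[0],q[1],1])
def onz(d,uv,z):
    c,r=ray(d,uv);return c+r*(z-c[2])/r[2]
def proj(d,X):
    x=np.array(d['R'])@X+d['t'];q=x[:2]/x[2];q=q*(1+d['k1']*(q@q));return d['K'][0,0]*q+np.array([d['K'][0,2],d['K'][1,2]])
def blobs(m,a0,a1):
    n,l,s,c=cv2.connectedComponentsWithStats(m.astype(np.uint8))
    return [(c[i],s[i]) for i in range(1,n) if a0<s[i,4]<a1]
E
python3 - <<'E'
from h import *
import pickle
T=pickle.load(open('top0.pkl','rb'));S=pickle.load(open('scene0.pkl','rb'))
for n,d,box in(('top',T,(150,190,270,420)),('scene',S,(200,235,225,365))):
    im=d['color'].astype(int);m=np.zeros(im.shape[:2],bool);r0,r1,c0,c1=box
    m[r0:r1,c0:c1]=im[r0:r1,c0:c1].min(2)>150
    for c,s in sorted(blobs(m,100,2000),key=lambda b:b[0][0]): print(n,c.round(1),s[4],onz(d,c,10).round(1))
for n,d,cs in(('top',T,{70:(462,240),112:(402,242),50:(348,235),90:(225,237)}),('scene',S,{70:(190,161),112:(243,144),50:(287,162),90:(390,143)})):
    im=d['color'].astype(int)
    for h,(u,v) in cs.items():
        m=np.zeros(im.shape[:2],bool);m[v-14:v+15,u-14:u+15]=im[v-14:v+15,u-14:u+15].max(2)<70
        for c,s in blobs(m,30,900): print(n,h,c.round(1),s,onz(d,c,h).round(1))
def up(d,b): 
    return cv2.resize(d['color'][b[0]:b[1],b[2]:b[3]],None,fx=5,fy=5,interpolation=cv2.INTER_CUBIC)
t=np.vstack([np.hstack([up(T,(v-18,v+18,u-18,u+18)) for u,v in((462,240),(402,242),(348,235),(225,237))]),np.hstack([up(S,(v-18,v+18,u-18,u+18)) for u,v in((190,165),(243,150),(287,165),(390,148))])])
cv2.imwrite('pics/z.png',t)
E
```

```text
top [290.9 169.7] 478 [601.9  62.4  10. ]
top [328.9 170.5] 480 [602.7 -26.8  10. ]
top [363.8 171.3] 482 [ 603.3 -108.8   10. ]
top [398.5 172.3] 474 [ 603.7 -190.7   10. ]
scene [241.4 222.3] 416 [ 606.  -193.5   10. ]
scene [275.8 220. ] 416 [ 605.7 -111.4   10. ]
scene [309.8 217.6] 404 [604.9 -29.3  10. ]
scene [346.4 215. ] 397 [604.4  59.8  10. ]
top 70 [450.7 240.2] [448 235   7  12  65] [ 446.8 -293.9   70. ]
top 70 [462.8 240.1] [458 235  10  11  72] [ 447.4 -320.9   70. ]
top 112 [389.7 242.1] [388 236   6  14  52] [ 439.1 -152.9  112. ]
top 112 [402.  242.2] [396 236  14  14 110] [ 439.5 -178.2  112. ]
top 50 [349.2 234.2] [341 226  17  17 188] [454.3 -74.5  50. ]
top 90 [223.9 236.6] [216 229  16  16 149] [440.2 191.3  90. ]
scene 70 [187.7 161.9] [183 158  11   8  57] [ 453.6 -325.1   70. ]
scene 112 [242.4 144.1] [236 139  13  10  81] [ 444.7 -182.7  112. ]
scene 50 [286.6 163.5] [279 157  16  13 133] [459.5 -77.7  50. ]
scene 90 [390.  143.2] [384 138  13  10  88] [446.2 188.4  90. ]
```

View pics/z.png

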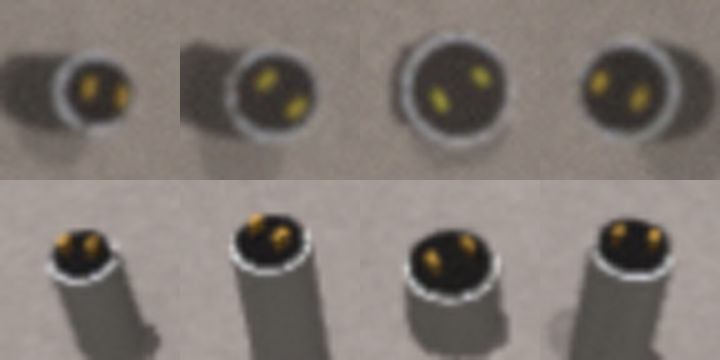

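The crops confirm which can is which. I average the two views and go to cap_50 first, since placing shortest-first keeps the neighbours low.

Emit:
{"fn": "drive_tool", "kwargs": {
  "motion": [
    {"fingers": 1, "linear": [0.0276, -0.0295, 0], "twist": 0},
    {"fingers": 1, "linear": [0.0276, -0.0295, 0], "twist": 0},
    {"fingers": 1, "linear": [0.0276, -0.0295, 0], "twist": 0},
    {"fingers": 1, "linear": [0.0276, -0.0295, 0], "twist": 0},
    {"fingers": 1, "linear": [0.0276, -0.0295, 0], "twist": 0}
  ]
}}

```text
clock: 0.52
eef_pos: [280.1, -437.6, 231.0]
tool_rot: [-3.141, 0.0, 0.298]
force: [1.3, 0.1, 0.0]
width: 85.3
gripper_force: 0.0
```

Emit:
{"fn": "drive_tool", "kwargs": {
  "motion": [
    {"fingers": 1, "linear": [0.0276, -0.0295, 0], "twist": 0},
    {"fingers": 1, "linear": [0.0276, -0.0295, 0], "twist": 0},
    {"fingers": 1, "linear": [0.0276, -0.0295, 0], "twist": 0},
    {"fingers": 1, "linear": [0.0276, -0.0295, 0], "twist": 0},
    {"fingers": 1, "linear": [0.0276, -0.0295, 0], "twist": 0}
  ]
}}

```text
clock: 0.93
eef_pos: [368.6, -256.1, 231.2]
tool_rot: [-3.141, 0.0, 0.298]
force: [1.4, 0.2, -0.3]
width: 85.4
gripper_force: 0.0
```

Emit:
{"fn": "drive_tool", "kwargs": {
  "motion": [
    {"fingers": 1, "linear": [0, 0, 0], "twist": -0.12},
    {"fingers": 1, "linear": [0, 0, 0], "twist": -0.12},
    {"fingers": 1, "linear": [0, 0, 0], "twist": -0.12},
    {"fingers": 1, "linear": [0, 0, 0], "twist": -0.12},
    {"fingers": 1, "linear": [0, 0, 0], "twist": -0.12}
  ]
}}

```text
clock: 1.35
eef_pos: [368.2, -257.7, 231.1]
tool_rot: [-3.141, 0.0, 0.905]
force: [0.3, -0.4, -0.1]
width: 85.3
gripper_force: 0.0
```

Emit:
{"fn": "drive_tool", "kwargs": {
  "motion": [
    {"fingers": 1, "linear": [0, 0, 0], "twist": -0.12},
    {"fingers": 1, "linear": [0, 0, 0], "twist": -0.12},
    {"fingers": 1, "linear": [0, 0, 0], "twist": -0.12},
    {"fingers": 1, "linear": [0, 0, 0], "twist": -0.12},
    {"fingers": 1, "linear": [0, 0, 0], "twist": -0.12}
  ]
}}

```text
clock: 1.77
eef_pos: [368.0, -257.9, 231.1]
tool_rot: [-3.141, -0.0, 1.505]
force: [0.2, -0.3, 0.3]
width: 85.7
gripper_force: 0.0
```

Emit:
{"fn": "drive_tool", "kwargs": {
  "motion": [
    {"fingers": 1, "linear": [0, 0, 0], "twist": -0.066},
    {"fingers": 1, "linear": [0.036, 0.018, 0], "twist": 0},
    {"fingers": 1, "linear": [0.036, 0.018, 0], "twist": 0},
    {"fingers": 1, "linear": [0.036, 0.018, 0], "twist": 0},
    {"fingers": 1, "linear": [0.036, 0.018, 0], "twist": 0}
  ]
}}

```text
clock: 2.18
eef_pos: [441.4, -113.2, 231.2]
tool_rot: [-3.141, 0.0, 1.563]
force: [1.9, -0.7, 0.3]
width: 85.2
gripper_force: 0.0
```

Emit:
{"fn": "drive_tool", "kwargs": {
  "motion": [
    {"fingers": 1, "linear": [0.036, 0.017, 0], "twist": 0},
    {"fingers": 1, "linear": [0, 0, 0], "twist": 0}
  ]
}}

```text
clock: 2.35
eef_pos: [462.2, -69.6, 231.8]
tool_rot: [3.137, -0.005, 1.577]
force: [1.4, 0.2, 0.9]
width: 85.1
gripper_force: 0.0
```

```bash
cat > w.py <<'E'
from h import *
from cell import monitor,cams
import sys
n=sys.argv[1]
d=cams.get_image('wrist');s=monitor.read_state()
print(s['clock'],s['eef_pos'].round(1),s['tool_rot'].round(3),s['qpos'].round(2));cv2.imwrite(f'pics/{n}.png',d['color'])
print('cam',(-np.array(d['R']).T@d['t']).round(1),'tcp px',proj(d,s['eef_pos']).round(1))
im=d['color'].astype(int)
for nm,m,zs in(('dark',im.max(2)<60,(50,70,90,112)),('white',im.min(2)>150,(10,))):
    for c,st in blobs(m,500,60000): print(nm,c.round(1),st,[onz(d,c,z)[:2].round(1).tolist() for z in zs])
E
python3 w.py w1
```

```text
2.4 [460.1 -73.7 231.4] [ 3.140e+00 -2.000e-03  1.574e+00] [ 0.37  0.39 -0.36  2.01  0.19  0.78 -0.1 ]
cam [462.1   8.4 375.4] tcp px [316.6 265.4]
dark [621.9  59.5] [ 594    0   46  107 3543] [[764.6, 56.6], [746.0, 53.6], [727.4, 50.7], [707.0, 47.4]]
dark [ 21.8 107.4] [   0   27   45  167 1607] [[149.6, 6.7], [168.8, 6.8], [188.0, 6.9], [209.1, 7.0]]
dark [398. 325.] [   30   123   610   277 52521] [[565.2, -265.7], [558.9, -248.8], [552.5, -232.0], [545.6, -213.5]]
dark [316.1 185.1] [298 168  36  36 931] [[456.9, -75.5], [457.3, -70.4], [457.6, -65.2], [457.9, -59.5]]
dark [300.7 298.4] [286 286  30  28 569] [[437.3, -224.7], [438.8, -210.3], [440.4, -196.0], [442.0, -180.3]]
dark [619.9 326.3] [598 316  42  20 746] [[864.7, -268.5], [839.9, -251.5], [815.2, -234.5], [788.0, -215.8]]
white [449.1  58.4] [ 423   30   53   58 2365] [[605.1, 61.2]]
white [439.9 139.7] [ 416  115   49   50 1890] [[605.9, -28.4]]
white [432.5 204.3] [ 410  183   46   43 1545] [[606.6, -110.5]]
white [428.4 254.6] [405 243  43  29 685] [[609.7, -182.9]]
```

View pics/w1.png

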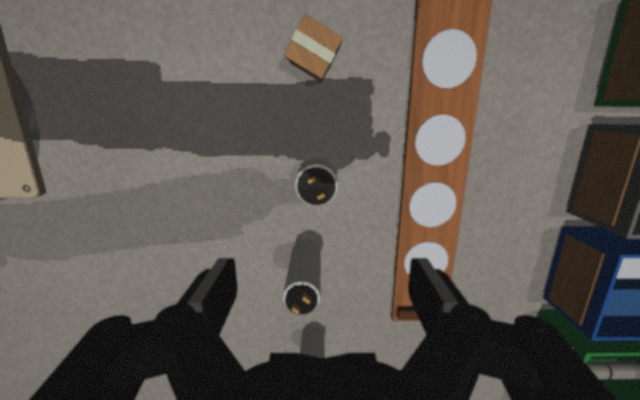

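The wrist view shows cap_50 at (316,185), cap_112 at (301,298) and the marks at (449,58), (440,140) and (432,204). All agree with the other views to about 3 mm. Descending on cap_50.

Emit:
{"fn": "drive_tool", "kwargs": {
  "motion": [
    {"fingers": 1, "linear": [-0.002, -0.003, 0.03], "twist": 0},
    {"fingers": 1, "linear": [0, 0, 0.035], "twist": 0},
    {"fingers": 1, "linear": [0, 0, 0.035], "twist": 0},
    {"fingers": 1, "linear": [0, 0, 0.02], "twist": 0},
    {"fingers": 1, "linear": [0, 0, 0], "twist": 0}
  ]
}}

```text
clock: 2.82
eef_pos: [451.7, -81.4, 107.8]
tool_rot: [-3.133, -0.0, 1.564]
force: [0.0, 0.0, -0.1]
width: 85.3
gripper_force: 0.0
```

Emit:
{"fn": "drive_tool", "kwargs": {
  "motion": [
    {"fingers": 1, "linear": [0, 0, 0], "twist": 0},
    {"fingers": 1, "linear": [0, 0, 0], "twist": 0}
  ]
}}

```text
clock: 2.98
eef_pos: [456.0, -81.2, 112.3]
tool_rot: [3.14, 0.0, 1.564]
force: [0.0, -0.7, 0.8]
width: 85.3
gripper_force: 0.0
```

Emit:
{"fn": "drive_tool", "kwargs": {
  "motion": [
    {"fingers": 1, "linear": [0.0055, 0.001, 0.025], "twist": 0},
    {"fingers": 1, "linear": [0, 0, 0.03], "twist": 0},
    {"fingers": 1, "linear": [0, 0, 0.027], "twist": 0},
    {"fingers": 1, "linear": [0, 0, 0.015], "twist": 0},
    {"fingers": 1, "linear": [0, 0, 0.003], "twist": 0}
  ]
}}

```text
clock: 3.4
eef_pos: [456.2, -75.5, 10.6]
tool_rot: [-3.14, 0.001, 1.565]
force: [-0.6, -0.1, 0.3]
width: 85.2
gripper_force: 0.0
```

Emit:
{"fn": "drive_tool", "kwargs": {
  "motion": [
    {"fingers": 1, "linear": [0, 0, 0], "twist": 0},
    {"fingers": 1, "linear": [0, 0, 0], "twist": 0}
  ]
}}

```text
clock: 3.57
eef_pos: [457.8, -75.5, 12.5]
tool_rot: [3.139, 0.0, 1.564]
force: [0.2, -0.3, -0.5]
width: 85.3
gripper_force: 0.0
```

Positioned over cap_50; closing.

Emit:
{"fn": "drive_tool", "kwargs": {
  "motion": [
    {"fingers": 0.4, "linear": [0, 0, 0], "twist": 0},
    {"fingers": 0.4, "linear": [0, 0, 0], "twist": 0},
    {"fingers": 0.4, "linear": [0, 0, 0], "twist": 0},
    {"fingers": 0.4, "linear": [0, 0, 0], "twist": 0},
    {"fingers": 0.4, "linear": [0, 0, 0], "twist": 0}
  ]
}}

```text
clock: 3.98
eef_pos: [457.0, -75.3, 12.5]
tool_rot: [3.14, 0.001, 1.565]
force: [-1.3, -0.3, 9.2]
width: 48.8
gripper_force: 60.7
```

Emit:
{"fn": "drive_tool", "kwargs": {
  "motion": [
    {"fingers": 0.2, "linear": [0, 0, 0], "twist": 0},
    {"fingers": 0, "linear": [0, 0, 0], "twist": 0},
    {"fingers": 0, "linear": [0, 0, 0], "twist": 0},
    {"fingers": 0, "linear": [0, 0, 0], "twist": 0}
  ]
}}

```text
clock: 4.32
eef_pos: [457.0, -75.3, 12.5]
tool_rot: [3.14, 0.001, 1.565]
force: [-0.2, -0.6, 8.6]
width: 48.7
gripper_force: 60.7
```

Emit:
{"fn": "drive_tool", "kwargs": {
  "motion": [
    {"fingers": 0, "linear": [0, 0, -0.01], "twist": 0},
    {"fingers": 0, "linear": [0, 0, -0.025], "twist": 0},
    {"fingers": 0, "linear": [0, 0, -0.025], "twist": 0},
    {"fingers": 0, "linear": [0, 0.02, 0], "twist": 0},
    {"fingers": 0, "linear": [-0.01, 0.025, 0], "twist": 0}
  ]
}}

```text
clock: 4.73
eef_pos: [501.0, -83.6, 73.3]
tool_rot: [3.141, -0.001, 1.568]
force: [0.7, 0.2, -1.4]
width: 48.8
gripper_force: 62.3
```

Emit:
{"fn": "drive_tool", "kwargs": {
  "motion": [
    {"fingers": 0, "linear": [-0.023, 0.024, 0], "twist": 0},
    {"fingers": 0, "linear": [-0.025, 0.025, 0], "twist": 0},
    {"fingers": 0, "linear": [-0.025, 0.025, 0], "twist": 0},
    {"fingers": 0, "linear": [-0.02, 0.02, 0], "twist": 0},
    {"fingers": 0, "linear": [-0.014, 0.01, 0], "twist": 0}
  ]
}}

```text
clock: 5.15
eef_pos: [607.1, -196.1, 71.6]
tool_rot: [3.139, 0.001, 1.562]
force: [-1.1, -0.4, -0.8]
width: 48.7
gripper_force: 62.3
```

Emit:
{"fn": "drive_tool", "kwargs": {
  "motion": [
    {"fingers": 0, "linear": [0, 0, 0.01], "twist": 0},
    {"fingers": 0, "linear": [0, 0, 0.01], "twist": 0},
    {"fingers": 0, "linear": [0, 0, 0], "twist": 0},
    {"fingers": 0, "linear": [0, 0, 0], "twist": 0}
  ]
}}

```text
clock: 5.48
eef_pos: [602.9, -191.2, 50.2]
tool_rot: [-3.138, -0.001, 1.567]
force: [0.2, 0.3, -1.2]
width: 48.8
gripper_force: 62.3
```

```bash
python3 w.py w2
```

```text
5.5333 [ 603.7 -191.3   50.9] [-3.140e+00 -1.000e-03  1.567e+00] [ 0.5   0.86 -0.4   1.69  0.48  0.69 -0.16]
cam [ 604.8 -112.6  193.6] tcp px [321.9 259.9]
dark [633.2  97.7] [622  54  18  69 688] [[746.3, -109.3], [726.6, -109.8], [706.9, -110.2], [685.2, -110.7]]
dark [398.6 337.7] [   55   155   585   245 47965] [[649.0, -243.8], [642.8, -225.5], [636.7, -207.2], [629.9, -187.1]]
dark [322.7 301.4] [ 271  257  104   91 6831] [[604.1, -218.2], [604.2, -203.5], [604.3, -188.8], [604.4, -172.6]]
white [322.5  69.5] [ 275   45   99   50 3170] [[604.3, -93.2]]
```

View pics/w2.png

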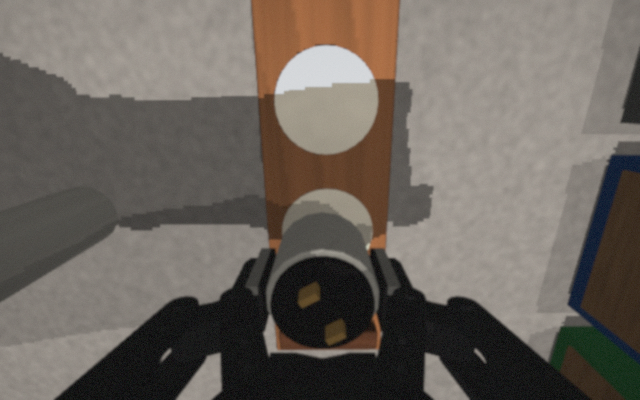

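The wrist view shows cap_50's lid at (323,301) held over the last mark, with the next mark at (326,99). It needs about +2 mm in x and -2.5 mm in y, then lowering by 28 mm.

Emit:
{"fn": "drive_tool", "kwargs": {
  "motion": [
    {"fingers": 0, "linear": [-0.0025, 0.002, 0.01], "twist": 0},
    {"fingers": 0, "linear": [0, 0, 0.01], "twist": 0},
    {"fingers": 0, "linear": [0, 0, 0.005], "twist": 0},
    {"fingers": 0, "linear": [0, 0, 0.002], "twist": 0},
    {"fingers": 0, "linear": [0, 0, 0], "twist": 0}
  ]
}}

```text
clock: 5.95
eef_pos: [606.0, -195.2, 23.4]
tool_rot: [-3.14, -0.0, 1.565]
force: [0.9, -0.3, -1.8]
width: 48.6
gripper_force: 62.6
```

Emit:
{"fn": "drive_tool", "kwargs": {
  "motion": [
    {"fingers": 0, "linear": [0, 0, 0.001], "twist": 0},
    {"fingers": 0, "linear": [0, 0, 0], "twist": 0}
  ]
}}

```text
clock: 6.12
eef_pos: [606.9, -195.4, 23.4]
tool_rot: [3.141, -0.0, 1.565]
force: [0.5, -0.0, -1.6]
width: 49.1
gripper_force: 62.5
```

Emit:
{"fn": "drive_tool", "kwargs": {
  "motion": [
    {"fingers": 0, "linear": [0.002, 0, 0.001], "twist": 0},
    {"fingers": 0, "linear": [0, 0, 0], "twist": 0},
    {"fingers": 0, "linear": [0, 0, 0], "twist": 0}
  ]
}}

```text
clock: 6.37
eef_pos: [607.1, -193.2, 22.7]
tool_rot: [3.141, -0.0, 1.565]
force: [-0.1, 0.3, -0.7]
width: 49.3
gripper_force: 62.7
```

Emit:
{"fn": "drive_tool", "kwargs": {
  "motion": [
    {"fingers": 0, "linear": [0, 0, 0.0005], "twist": 0},
    {"fingers": 0, "linear": [0, 0, 0], "twist": 0},
    {"fingers": 0, "linear": [0, 0, 0], "twist": 0}
  ]
}}

```text
clock: 6.62
eef_pos: [607.0, -193.2, 22.6]
tool_rot: [3.141, 0.0, 1.565]
force: [-1.0, 1.7, 5.9]
width: 49.0
gripper_force: 62.8
```

Contact (5.9 N). Opening, then rising.

Emit:
{"fn": "drive_tool", "kwargs": {
  "motion": [
    {"fingers": 0.75, "linear": [0, 0, 0], "twist": 0},
    {"fingers": 0.85, "linear": [0, 0, 0], "twist": 0},
    {"fingers": 0.95, "linear": [0, 0, 0], "twist": 0},
    {"fingers": 1, "linear": [0, 0, 0], "twist": 0},
    {"fingers": 1, "linear": [0, 0, 0], "twist": 0}
  ]
}}

```text
clock: 7.03
eef_pos: [606.7, -193.5, 21.6]
tool_rot: [-3.141, -0.0, 1.565]
force: [-0.7, 0.2, -0.7]
width: 85.5
gripper_force: 0.0
```

Emit:
{"fn": "drive_tool", "kwargs": {
  "motion": [
    {"fingers": 1, "linear": [0, 0, -0.02], "twist": 0},
    {"fingers": 1, "linear": [0, 0, -0.038], "twist": 0},
    {"fingers": 1, "linear": [0, 0, -0.04], "twist": 0},
    {"fingers": 1, "linear": [0, 0, -0.04], "twist": 0},
    {"fingers": 1, "linear": [0, 0, -0.01], "twist": 0}
  ]
}}

```text
clock: 7.45
eef_pos: [610.4, -193.7, 176.4]
tool_rot: [3.131, 0.002, 1.565]
force: [1.5, -0.1, 1.1]
width: 85.3
gripper_force: 0.0
```

```bash
cat > t.py <<'E'
from h import *
from cell import cams
import sys
# placed cans: lid rim measured in top view, box around expected place
h,x,y=map(float,sys.argv[1:4])
for n in('top','scene'):
    d=cams.get_image(n);cv2.imwrite(f'pics/{n}_{int(h)}.png',d['color'])
    u,v=proj(d,np.array([x,y,10+h])).round().astype(int);im=d['color'].astype(int)
    m=np.zeros(im.shape[:2],bool);m[v-13:v+14,u-13:u+14]=im[v-13:v+14,u-13:u+14].max(2)<70
    m=cv2.morphologyEx(m.astype(np.uint8),cv2.MORPH_CLOSE,np.ones((5,5)))
    for c,s in blobs(m,30,900): print(n,c.round(1),s,onz(d,s[:2]+(s[2:4]-1)/2,10+h).round(1))
E
python3 t.py 50 606 -192
```

```text
top [403.4 169.2] [392 159  26  21 300] [ 601.9 -193.9   60. ]
scene [237.7 211. ] [229 204  18  15 222] [ 609.  -195.3   60. ]
```

Emit:
{"fn": "drive_tool", "kwargs": {
  "motion": [
    {"fingers": 1, "linear": [-0.02, -0.024, 0], "twist": 0},
    {"fingers": 1, "linear": [-0.027, -0.032, 0], "twist": 0},
    {"fingers": 1, "linear": [-0.027, -0.032, 0], "twist": 0},
    {"fingers": 1, "linear": [-0.025, -0.032, 0], "twist": 0},
    {"fingers": 1, "linear": [-0.018, -0.022, 0], "twist": 0}
  ]
}}

```text
clock: 7.97
eef_pos: [459.1, -311.6, 167.6]
tool_rot: [-3.136, -0.001, 1.562]
force: [-0.1, -0.9, 0.4]
width: 85.5
gripper_force: 0.0
```

Emit:
{"fn": "drive_tool", "kwargs": {
  "motion": [
    {"fingers": 1, "linear": [-0.01, -0.014, 0], "twist": 0},
    {"fingers": 1, "linear": [0, 0, 0], "twist": 0},
    {"fingers": 1, "linear": [0, 0, 0], "twist": 0}
  ]
}}

```text
clock: 8.22
eef_pos: [448.6, -319.7, 168.4]
tool_rot: [-3.139, -0.001, 1.562]
force: [0.1, 0.8, 0.1]
width: 85.2
gripper_force: 0.0
```

```bash
python3 w.py w3
```

```text
8.2667 [ 450.2 -318.6  168.8] [-3.141e+00 -2.000e-03  1.565e+00] [ 0.89  0.61 -0.5   1.85  0.4   0.78  0.17]
cam [ 450.7 -241.1  311.7] tcp px [323.2 257.7]
dark [309.4  14. ] [ 280    0   56   33 1235] [[440.6, -173.9], [441.4, -179.0], [442.1, -184.2], [443.0, -189.8]]
dark [528.8  39.6] [ 500    9   60   62 2668] [[612.8, -192.5], [600.4, -196.3], [588.0, -200.0], [574.4, -204.0]]
dark [632.7 223.2] [621 180  19  72 748] [[743.8, -348.9], [721.4, -340.7], [699.0, -332.4], [674.4, -323.4]]
dark [324. 206.] [308 192  34  31 697] [[450.8, -329.5], [450.8, -322.8], [450.8, -316.0], [450.8, -308.6]]
dark [333.3 351.9] [   30   247   586   153 41767] [[460.0, -499.4], [459.3, -479.6], [458.5, -459.9], [457.8, -438.2]]
dark [620.5 315.2] [ 590  257   50  124 4156] [[764.0, -453.9], [740.1, -437.7], [716.1, -421.4], [689.8, -403.5]]
```

Emit:
{"fn": "drive_tool", "kwargs": {
  "motion": [
    {"fingers": 1, "linear": [-0.004, 0.0005, 0.025], "twist": 0},
    {"fingers": 1, "linear": [0, 0, 0.035], "twist": 0},
    {"fingers": 1, "linear": [0, 0, 0.02], "twist": 0},
    {"fingers": 1, "linear": [0, 0, 0], "twist": 0},
    {"fingers": 1, "linear": [0, 0, 0], "twist": 0}
  ]
}}

```text
clock: 8.68
eef_pos: [451.4, -321.3, 88.8]
tool_rot: [-3.14, -0.002, 1.568]
force: [0.6, -0.6, 0.8]
width: 84.9
gripper_force: 0.0
```

Emit:
{"fn": "drive_tool", "kwargs": {
  "motion": [
    {"fingers": 1, "linear": [-0.0015, -0.0005, 0.02], "twist": 0},
    {"fingers": 1, "linear": [0, 0, 0.03], "twist": 0},
    {"fingers": 1, "linear": [0, 0, 0.02], "twist": 0},
    {"fingers": 1, "linear": [0, 0, 0], "twist": 0},
    {"fingers": 1, "linear": [0, 0, 0], "twist": 0}
  ]
}}

```text
clock: 9.1
eef_pos: [451.4, -324.3, 20.6]
tool_rot: [3.141, -0.0, 1.566]
force: [0.7, -0.6, 0.4]
width: 85.4
gripper_force: 0.0
```

Emit:
{"fn": "drive_tool", "kwargs": {
  "motion": [
    {"fingers": 0.5, "linear": [0, 0, 0], "twist": 0},
    {"fingers": 0.4, "linear": [0, 0, 0], "twist": 0},
    {"fingers": 0.3, "linear": [0, 0, 0], "twist": 0},
    {"fingers": 0.2, "linear": [0, 0, 0], "twist": 0},
    {"fingers": 0, "linear": [0, 0, 0], "twist": 0}
  ]
}}

```text
clock: 9.52
eef_pos: [450.7, -325.3, 21.1]
tool_rot: [3.14, 0.001, 1.565]
force: [-0.9, 1.2, 6.8]
width: 35.1
gripper_force: 59.2
```

Emit:
{"fn": "drive_tool", "kwargs": {
  "motion": [
    {"fingers": 0, "linear": [0, 0, 0], "twist": 0},
    {"fingers": 0, "linear": [0, 0, 0], "twist": 0}
  ]
}}

```text
clock: 9.68
eef_pos: [450.7, -325.3, 21.1]
tool_rot: [3.14, 0.001, 1.565]
force: [-0.5, 0.2, 7.5]
width: 34.6
gripper_force: 59.2
```

Emit:
{"fn": "drive_tool", "kwargs": {
  "motion": [
    {"fingers": 0, "linear": [0, 0, -0.012], "twist": 0},
    {"fingers": 0, "linear": [0, 0, -0.034], "twist": 0},
    {"fingers": 0, "linear": [0, 0, -0.034], "twist": 0},
    {"fingers": 0, "linear": [0.02, 0.01, 0], "twist": 0},
    {"fingers": 0, "linear": [0.03, 0.02, 0], "twist": 0}
  ]
}}

```text
clock: 10.1
eef_pos: [478.8, -279.8, 102.4]
tool_rot: [3.141, 0.005, 1.556]
force: [0.4, -0.1, -1.3]
width: 34.9
gripper_force: 60.1
```

Emit:
{"fn": "drive_tool", "kwargs": {
  "motion": [
    {"fingers": 0, "linear": [0.032, 0.023, 0], "twist": 0},
    {"fingers": 0, "linear": [0.032, 0.023, 0], "twist": 0},
    {"fingers": 0, "linear": [0.032, 0.023, 0], "twist": 0},
    {"fingers": 0, "linear": [0.03, 0.023, 0], "twist": 0},
    {"fingers": 0, "linear": [0.022, 0.02, 0], "twist": 0}
  ]
}}

```text
clock: 10.52
eef_pos: [594.9, -123.5, 101.0]
tool_rot: [3.14, -0.002, 1.568]
force: [0.9, 0.2, -1.2]
width: 34.6
gripper_force: 60.1
```

Emit:
{"fn": "drive_tool", "kwargs": {
  "motion": [
    {"fingers": 0, "linear": [0.014, 0.013, 0], "twist": 0},
    {"fingers": 0, "linear": [0, 0, 0.015], "twist": 0},
    {"fingers": 0, "linear": [0, 0, 0.015], "twist": 0},
    {"fingers": 0, "linear": [0, 0, 0], "twist": 0},
    {"fingers": 0, "linear": [0, 0, 0], "twist": 0}
  ]
}}

```text
clock: 10.93
eef_pos: [605.6, -113.8, 69.8]
tool_rot: [-3.14, -0.0, 1.565]
force: [0.1, 0.0, -1.4]
width: 34.9
gripper_force: 60.1
```

```bash
python3 w.py w4
```

```text
10.9833 [ 606.4 -114.    70.5] [-3.141 -0.     1.564] [ 0.38  0.81 -0.39  1.73  0.45  0.69 -0.27]
cam [607.4 -35.  213. ] tcp px [321.8 260. ]
dark [627.7  13. ] [614   0  26  26 607] [[754.0, 6.7], [736.0, 1.6], [718.0, -3.5], [698.2, -9.2]]
white [314.5  69.1] [ 273   43   91   58 3165] [[602.2, -13.5]]
```

View pics/w4.png

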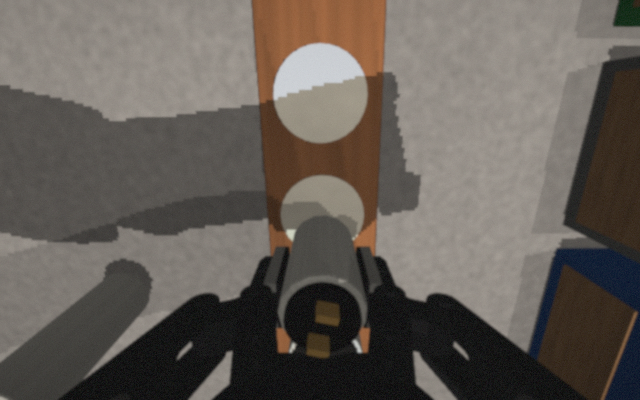

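The wrist view shows cap_70's lid centred at about (323,318), its mark spanning columns 280-364, and the next mark at (320.5,93). Sideways it is aligned; I compute the offset along the row.

```bash
cat > oz.py <<'E'
import sys
from h import *
from cell import cams
d=cams.get_image('wrist')
for a in sys.argv[1:]:
    u,v,z=map(float,a.split(','));print(a,onz(d,(u,v),z).round(1))
E
python3 oz.py 323,318,119.5 323,281,119.5 323,356,119.5 320.5,93,10 322,175,10
```

```text
323,318,119.5 [ 607.7 -112.2  119.5]
323,281,119.5 [607.8 -95.9 119.5]
323,356,119.5 [ 607.6 -130.5  119.5]
320.5,93,10 [606.7 -27.8  10. ]
322,175,10 [607.3 -81.5  10. ]
```

Emit:
{"fn": "drive_tool", "kwargs": {
  "motion": [
    {"fingers": 0, "linear": [0.0015, 0, 0.01], "twist": 0},
    {"fingers": 0, "linear": [0, 0, 0.015], "twist": 0},
    {"fingers": 0, "linear": [0, 0, 0.01], "twist": 0},
    {"fingers": 0, "linear": [0, 0, 0.002], "twist": 0},
    {"fingers": 0, "linear": [0, 0, 0], "twist": 0}
  ]
}}

```text
clock: 11.45
eef_pos: [605.8, -112.2, 32.1]
tool_rot: [-3.14, -0.0, 1.565]
force: [-0.2, -0.7, -1.1]
width: 34.7
gripper_force: 60.3
```

Emit:
{"fn": "drive_tool", "kwargs": {
  "motion": [
    {"fingers": 0, "linear": [0, 0, 0.0005], "twist": 0},
    {"fingers": 0, "linear": [0, 0, 0], "twist": 0},
    {"fingers": 0, "linear": [0, 0, 0], "twist": 0}
  ]
}}

```text
clock: 11.7
eef_pos: [607.0, -112.3, 32.9]
tool_rot: [3.14, 0.0, 1.565]
force: [0.3, -0.5, -0.9]
width: 34.5
gripper_force: 60.3
```

Emit:
{"fn": "drive_tool", "kwargs": {
  "motion": [
    {"fingers": 0, "linear": [0, 0, 0.001], "twist": 0},
    {"fingers": 0, "linear": [0, 0, 0], "twist": 0},
    {"fingers": 0, "linear": [0, 0, 0], "twist": 0}
  ]
}}

```text
clock: 11.95
eef_pos: [606.6, -112.2, 31.4]
tool_rot: [3.141, 0.0, 1.565]
force: [0.7, 0.0, -1.4]
width: 34.7
gripper_force: 60.3
```

Emit:
{"fn": "drive_tool", "kwargs": {
  "motion": [
    {"fingers": 0, "linear": [0, 0, 0.0005], "twist": 0},
    {"fingers": 0, "linear": [0, 0, 0], "twist": 0},
    {"fingers": 0, "linear": [0, 0, 0], "twist": 0}
  ]
}}

```text
clock: 12.2
eef_pos: [606.6, -112.2, 31.1]
tool_rot: [3.141, 0.0, 1.565]
force: [-0.9, 0.6, 2.0]
width: 35.0
gripper_force: 60.4
```

Contact. Opening and rising, then heading towards cap_90 at (443,190).

Emit:
{"fn": "drive_tool", "kwargs": {
  "motion": [
    {"fingers": 0.55, "linear": [0, 0, 0], "twist": 0},
    {"fingers": 0.7, "linear": [0, 0, 0], "twist": 0},
    {"fingers": 0.85, "linear": [0, 0, 0], "twist": 0},
    {"fingers": 1, "linear": [0, 0, 0], "twist": 0},
    {"fingers": 1, "linear": [0, 0, 0], "twist": 0}
  ]
}}

```text
clock: 12.62
eef_pos: [606.5, -112.2, 30.8]
tool_rot: [3.142, -0.0, 1.565]
force: [-0.0, -0.2, -0.6]
width: 85.5
gripper_force: 0.0
```

Emit:
{"fn": "drive_tool", "kwargs": {
  "motion": [
    {"fingers": 1, "linear": [0, 0, -0.02], "twist": 0},
    {"fingers": 1, "linear": [0, 0, -0.038], "twist": 0},
    {"fingers": 1, "linear": [0, 0, -0.04], "twist": 0},
    {"fingers": 1, "linear": [0, 0, -0.04], "twist": 0},
    {"fingers": 1, "linear": [0, 0, -0.03], "twist": 0}
  ]
}}

```text
clock: 13.03
eef_pos: [607.4, -112.0, 202.2]
tool_rot: [3.139, 0.0, 1.565]
force: [0.7, -0.9, 0.6]
width: 85.3
gripper_force: 0.0
```

Emit:
{"fn": "drive_tool", "kwargs": {
  "motion": [
    {"fingers": 1, "linear": [0.02, -0.012, 0], "twist": 0},
    {"fingers": 1, "linear": [0.033, -0.02, 0], "twist": 0},
    {"fingers": 1, "linear": [0.033, -0.02, 0], "twist": 0},
    {"fingers": 1, "linear": [0.033, -0.02, 0], "twist": 0},
    {"fingers": 1, "linear": [0.033, -0.02, 0], "twist": 0}
  ]
}}

```text
clock: 13.45
eef_pos: [514.3, 41.5, 199.0]
tool_rot: [3.141, -0.0, 1.564]
force: [0.5, 1.7, 0.4]
width: 85.5
gripper_force: 0.0
```

Emit:
{"fn": "drive_tool", "kwargs": {
  "motion": [
    {"fingers": 1, "linear": [0.033, -0.02, 0], "twist": 0},
    {"fingers": 1, "linear": [0.033, -0.02, 0], "twist": 0},
    {"fingers": 1, "linear": [0.033, -0.016, 0], "twist": 0},
    {"fingers": 1, "linear": [0.03, -0.01, 0], "twist": 0},
    {"fingers": 1, "linear": [0.015, -0.005, 0], "twist": 0}
  ]
}}

```text
clock: 13.87
eef_pos: [443.3, 189.2, 199.4]
tool_rot: [3.141, -0.002, 1.57]
force: [0.2, -0.1, 0.7]
width: 85.5
gripper_force: 0.0
```

Emit:
{"fn": "drive_tool", "kwargs": {
  "motion": [
    {"fingers": 1, "linear": [0, 0, 0], "twist": 0},
    {"fingers": 1, "linear": [0, 0, 0], "twist": 0}
  ]
}}

```text
clock: 14.03
eef_pos: [445.0, 185.4, 198.9]
tool_rot: [3.141, 0.0, 1.567]
force: [0.3, -0.2, -0.6]
width: 85.2
gripper_force: 0.0
```

```bash
python3 w.py w5;python3 t.py 70 605 -111
```

```text
14.0833 [445.5 184.  198.8] [3.142e+00 1.000e-03 1.565e+00] [-0.1   0.47 -0.5   2.    0.33  0.74 -0.8 ]
cam [446.3 264.2 342.1] tcp px [321.2 261.1]
dark [631.4 179.4] [ 616  127   24   85 1062] [[759.3, 192.2], [737.9, 197.2], [716.5, 202.1], [692.9, 207.5]]
dark [318.6 192.2] [ 298  172   42   41 1249] [[442.1, 179.8], [442.4, 185.5], [442.7, 191.3], [443.0, 197.7]]
dark [469.7 227. ] [ 427  208   99   40 2407] [[602.1, 140.9], [591.4, 149.3], [580.8, 157.8], [569.0, 167.1]]
dark [367.4 343.8] [   30   221   610   179 47943] [[500.4, -12.8], [496.7, 6.1], [493.0, 25.1], [488.9, 46.0]]
dark [333.4 265.2] [315 250  38  33 682] [[458.0, 95.7], [457.2, 107.2], [456.4, 118.8], [455.5, 131.5]]
dark [ 16.  323.6] [   0  279   42   93 2514] [[77.2, 16.8], [102.5, 33.7], [127.8, 50.7], [155.6, 69.3]]
white [454.7 267.9] [432 254  40  36 848] [[612.8, 68.2]]
top [367.6 165.9] [364 161   7   9  34] [ 604.  -107.6   80. ]
scene [273.6 203.9] [268 199  12  10  78] [ 609.2 -111.8   80. ]
```

Emit:
{"fn": "drive_tool", "kwargs": {
  "motion": [
    {"fingers": 1, "linear": [0.0075, -0.0025, 0.015], "twist": 0},
    {"fingers": 1, "linear": [0, 0, 0.03], "twist": 0},
    {"fingers": 1, "linear": [0, 0, 0.01], "twist": 0},
    {"fingers": 1, "linear": [0, 0, 0], "twist": 0},
    {"fingers": 1, "linear": [0, 0, 0], "twist": 0}
  ]
}}

```text
clock: 14.6
eef_pos: [442.9, 191.3, 143.7]
tool_rot: [-3.14, 0.001, 1.563]
force: [-0.1, 0.5, -0.1]
width: 85.3
gripper_force: 0.0
```

Emit:
{"fn": "drive_tool", "kwargs": {
  "motion": [
    {"fingers": 1, "linear": [0, 0, 0.025], "twist": 0},
    {"fingers": 1, "linear": [0, 0, 0.037], "twist": 0},
    {"fingers": 1, "linear": [0, 0, 0.03], "twist": 0},
    {"fingers": 1, "linear": [0, 0, 0.015], "twist": 0},
    {"fingers": 1, "linear": [0, 0, 0], "twist": 0}
  ]
}}

```text
clock: 15.02
eef_pos: [442.2, 191.4, 35.2]
tool_rot: [-3.139, 0.002, 1.564]
force: [-0.1, -0.2, 0.5]
width: 85.4
gripper_force: 0.0
```

Emit:
{"fn": "drive_tool", "kwargs": {
  "motion": [
    {"fingers": 1, "linear": [0, 0, 0], "twist": 0},
    {"fingers": 1, "linear": [0, 0, 0], "twist": 0}
  ]
}}

```text
clock: 15.18
eef_pos: [444.2, 192.8, 38.3]
tool_rot: [3.139, -0.001, 1.564]
force: [0.9, -0.7, 0.2]
width: 85.6
gripper_force: 0.0
```

Emit:
{"fn": "drive_tool", "kwargs": {
  "motion": [
    {"fingers": 0.6, "linear": [0, 0, 0], "twist": 0},
    {"fingers": 0.5, "linear": [0, 0, 0], "twist": 0},
    {"fingers": 0.4, "linear": [0, 0, 0], "twist": 0},
    {"fingers": 0.2, "linear": [0, 0, 0], "twist": 0},
    {"fingers": 0, "linear": [0, 0, 0], "twist": 0}
  ]
}}

```text
clock: 15.6
eef_pos: [443.2, 192.4, 37.8]
tool_rot: [3.14, -0.0, 1.565]
force: [-1.5, -1.1, 7.8]
width: 42.7
gripper_force: 59.7
```

Emit:
{"fn": "drive_tool", "kwargs": {
  "motion": [
    {"fingers": 0, "linear": [0, 0, 0], "twist": 0},
    {"fingers": 0, "linear": [0, 0, 0], "twist": 0}
  ]
}}

```text
clock: 15.77
eef_pos: [443.2, 192.4, 37.8]
tool_rot: [3.14, -0.0, 1.565]
force: [-0.5, -0.9, 7.6]
width: 43.1
gripper_force: 59.7
```

Emit:
{"fn": "drive_tool", "kwargs": {
  "motion": [
    {"fingers": 0, "linear": [0, 0, -0.012], "twist": 0},
    {"fingers": 0, "linear": [0, 0, -0.034], "twist": 0},
    {"fingers": 0, "linear": [0, 0, -0.034], "twist": 0},
    {"fingers": 0, "linear": [-0.015, 0.005, -0.01], "twist": 0},
    {"fingers": 0, "linear": [-0.03, 0.015, 0], "twist": 0}
  ]
}}

```text
clock: 16.18
eef_pos: [463.0, 152.0, 130.3]
tool_rot: [3.136, -0.005, 1.573]
force: [0.8, 0.1, -1.3]
width: 42.9
gripper_force: 61.4
```

Emit:
{"fn": "drive_tool", "kwargs": {
  "motion": [
    {"fingers": 0, "linear": [-0.032, 0.023, 0], "twist": 0},
    {"fingers": 0, "linear": [-0.032, 0.023, 0], "twist": 0},
    {"fingers": 0, "linear": [-0.032, 0.023, 0], "twist": 0},
    {"fingers": 0, "linear": [-0.03, 0.025, 0], "twist": 0},
    {"fingers": 0, "linear": [-0.025, 0.025, 0], "twist": 0}
  ]
}}

```text
clock: 16.6
eef_pos: [580.9, -8.2, 126.8]
tool_rot: [-3.141, 0.001, 1.563]
force: [0.8, 0.4, -2.9]
width: 42.9
gripper_force: 61.4
```

Emit:
{"fn": "drive_tool", "kwargs": {
  "motion": [
    {"fingers": 0, "linear": [-0.016, 0.016, 0], "twist": 0},
    {"fingers": 0, "linear": [-0.008, 0.008, 0.02], "twist": 0},
    {"fingers": 0, "linear": [0, 0, 0.02], "twist": 0},
    {"fingers": 0, "linear": [0, 0, 0], "twist": 0},
    {"fingers": 0, "linear": [0, 0, 0], "twist": 0}
  ]
}}

```text
clock: 17.02
eef_pos: [603.0, -28.5, 85.9]
tool_rot: [-3.138, -0.0, 1.565]
force: [-0.5, 0.0, -0.6]
width: 42.9
gripper_force: 61.5
```

```bash
python3 w.py w6
```

```text
17.0667 [604.  -28.   87.1] [-3.141e+00 -1.000e-03  1.566e+00] [ 0.27  0.78 -0.44  1.76  0.48  0.71 -0.44]
cam [605.   50.2 229.2] tcp px [322.3 259.1]
dark [611.1  89.3] [ 567    0   73  172 8855] [[767.4, 58.3], [749.3, 57.4], [731.2, 56.5], [711.2, 55.5]]
dark [107.3  68.2] [  37   30  112   65 2136] [[485.0, 70.7], [498.4, 68.4], [511.8, 66.1], [526.5, 63.6]]
dark [106.4 118.5] [ 80 109  57  22 918] [[478.4, 43.8], [492.5, 44.5], [506.7, 45.2], [522.2, 46.0]]
dark [402.5 330.1] [   57   182   583   218 58199] [[662.3, -107.0], [655.9, -89.5], [649.5, -71.9], [642.4, -52.6]]
white [315.9  69.1] [ 280   41   84   64 3193] [[599.9, 73.5]]
white [45.  79.9] [   5   53   82   55 1430] [[413.1, 68.4]]
```

View pics/w6.png

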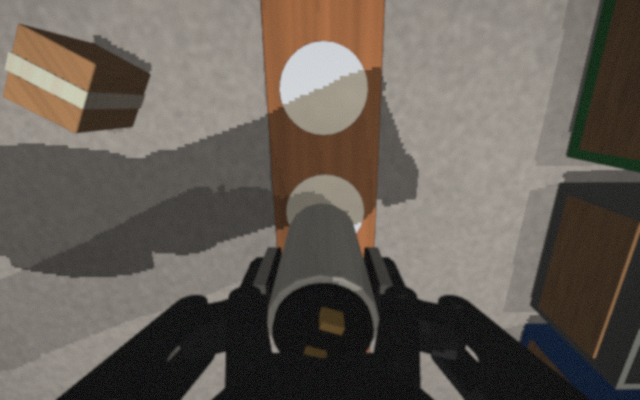

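The wrist view shows cap_90's lid centred at about (323,322), the plate-side mark at (324,88), and the edge of its own mark at (325,174).

```bash
python3 oz.py 323,322,139.3 323,283,139.3 272,322,139.3 374,322,139.3 324,88,10 325,174,10
```

```text
323,322,139.3 [605.3 -25.3 139.3]
323,283,139.3 [605.4  -8.7 139.3]
272,322,139.3 [586.5 -25.3 139.3]
374,322,139.3 [624.1 -25.4 139.3]
324,88,10 [606.5  62.1  10. ]
325,174,10 [607.    1.5  10. ]
```

Emit:
{"fn": "drive_tool", "kwargs": {
  "motion": [
    {"fingers": 0, "linear": [-0.0015, 0.0015, 0.01], "twist": 0},
    {"fingers": 0, "linear": [0, 0, 0.015], "twist": 0},
    {"fingers": 0, "linear": [0, 0, 0.01], "twist": 0},
    {"fingers": 0, "linear": [0, 0, 0.002], "twist": 0},
    {"fingers": 0, "linear": [0, 0, 0], "twist": 0}
  ]
}}

```text
clock: 17.53
eef_pos: [605.4, -30.0, 49.2]
tool_rot: [-3.14, 0.0, 1.565]
force: [-0.1, 0.6, -1.8]
width: 42.9
gripper_force: 61.5
```

Emit:
{"fn": "drive_tool", "kwargs": {
  "motion": [
    {"fingers": 0, "linear": [0, 0, 0.0005], "twist": 0},
    {"fingers": 0, "linear": [0, 0, 0], "twist": 0},
    {"fingers": 0, "linear": [0, 0, 0], "twist": 0}
  ]
}}

```text
clock: 17.78
eef_pos: [606.5, -30.1, 50.0]
tool_rot: [3.14, -0.0, 1.565]
force: [-0.1, 0.5, -0.8]
width: 43.3
gripper_force: 61.5
```

Emit:
{"fn": "drive_tool", "kwargs": {
  "motion": [
    {"fingers": 0, "linear": [0.0007, 0, 0.0015], "twist": 0},
    {"fingers": 0, "linear": [0, 0, 0], "twist": 0},
    {"fingers": 0, "linear": [0, 0, 0], "twist": 0}
  ]
}}

```text
clock: 18.03
eef_pos: [606.1, -29.4, 48.0]
tool_rot: [3.141, -0.0, 1.565]
force: [-0.6, 0.1, -1.8]
width: 43.0
gripper_force: 61.5
```

Emit:
{"fn": "drive_tool", "kwargs": {
  "motion": [
    {"fingers": 0, "linear": [0, 0, 0.0007], "twist": 0},
    {"fingers": 0, "linear": [0, 0, 0], "twist": 0},
    {"fingers": 0, "linear": [0, 0, 0], "twist": 0}
  ]
}}

```text
clock: 18.28
eef_pos: [606.1, -29.4, 47.9]
tool_rot: [3.141, 0.0, 1.565]
force: [-1.5, 0.0, 6.3]
width: 42.6
gripper_force: 61.9
```

Emit:
{"fn": "drive_tool", "kwargs": {
  "motion": [
    {"fingers": 0.65, "linear": [0, 0, 0], "twist": 0},
    {"fingers": 0.75, "linear": [0, 0, 0], "twist": 0},
    {"fingers": 0.9, "linear": [0, 0, 0], "twist": 0},
    {"fingers": 1, "linear": [0, 0, 0], "twist": 0},
    {"fingers": 1, "linear": [0, 0, 0], "twist": 0}
  ]
}}

```text
clock: 18.7
eef_pos: [606.0, -29.5, 47.0]
tool_rot: [-3.142, -0.0, 1.565]
force: [0.7, 0.0, 1.0]
width: 85.4
gripper_force: 0.0
```

Emit:
{"fn": "drive_tool", "kwargs": {
  "motion": [
    {"fingers": 1, "linear": [0, 0, -0.02], "twist": 0},
    {"fingers": 1, "linear": [0, 0, -0.038], "twist": 0},
    {"fingers": 1, "linear": [0, 0, -0.04], "twist": 0},
    {"fingers": 1, "linear": [0, 0, -0.04], "twist": 0},
    {"fingers": 1, "linear": [0, 0, -0.035], "twist": 0}
  ]
}}

```text
clock: 19.12
eef_pos: [606.2, -29.3, 222.6]
tool_rot: [3.14, -0.0, 1.565]
force: [0.2, -0.8, 0.2]
width: 85.1
gripper_force: 0.0
```

Emit:
{"fn": "drive_tool", "kwargs": {
  "motion": [
    {"fingers": 1, "linear": [-0.017, -0.019, 0], "twist": 0},
    {"fingers": 1, "linear": [-0.026, -0.028, 0], "twist": 0},
    {"fingers": 1, "linear": [-0.026, -0.028, 0], "twist": 0},
    {"fingers": 1, "linear": [-0.026, -0.028, 0], "twist": 0},
    {"fingers": 1, "linear": [-0.026, -0.028, 0], "twist": 0}
  ]
}}

```text
clock: 19.53
eef_pos: [472.8, -150.6, 220.2]
tool_rot: [3.142, 0.0, 1.565]
force: [0.4, -1.5, 0.4]
width: 85.5
gripper_force: 0.0
```

Emit:
{"fn": "drive_tool", "kwargs": {
  "motion": [
    {"fingers": 1, "linear": [-0.02, -0.022, 0], "twist": 0},
    {"fingers": 1, "linear": [-0.01, -0.011, 0], "twist": 0},
    {"fingers": 1, "linear": [0, 0, 0], "twist": 0},
    {"fingers": 1, "linear": [0, 0, 0], "twist": 0}
  ]
}}

```text
clock: 19.87
eef_pos: [441.0, -180.1, 220.3]
tool_rot: [3.141, 0.0, 1.563]
force: [-0.3, 1.0, 0.6]
width: 85.2
gripper_force: 0.0
```

```bash
python3 w.py w7;python3 t.py 90 605 -28
```

```text
19.9167 [ 441.9 -179.2  220.4] [ 3.14  -0.     1.565] [ 0.74  0.45 -0.58  1.99  0.33  0.8  -0.03]
cam [ 442.6 -101.3  363.5] tcp px [322.2 257.6]
dark [12.9 54.9] [  0   0  30 110 725] [[145.5, -52.1], [164.5, -55.2], [183.4, -58.3], [204.2, -61.8]]
dark [531.3  14.9] [ 508    0   51   36 1366] [[636.2, -23.0], [623.8, -28.0], [611.5, -33.0], [597.9, -38.5]]
dark [631.8  94. ] [ 618   40   22   84 1000] [[751.5, -92.3], [731.7, -92.9], [712.0, -93.4], [690.4, -94.1]]
dark [500.4 115.3] [486 100  33  32 660] [[622.8, -112.3], [611.3, -111.6], [599.8, -110.9], [587.2, -110.1]]
dark [394.5 334.9] [   30   140   610   260 51585] [[533.8, -384.9], [528.0, -366.8], [522.2, -348.7], [515.8, -328.8]]
dark [477.2 195.1] [ 458  177   41   38 1058] [[612.0, -196.6], [601.2, -190.5], [590.4, -184.4], [578.5, -177.7]]
dark [322.8 199.6] [305 183  37  36 891] [[442.3, -200.4], [442.3, -194.0], [442.3, -187.7], [442.4, -180.8]]
white [462.7  35.8] [450   0  44  63 558] [[591.8, -32.4]]
white [457.4 112.6] [441  85  48  55 837] [[596.2, -110.5]]
top [330.7 162.9] [324 156  14  14 117] [602.7 -27.9 100. ]
scene [309.1 195.4] [302 189  15  13 153] [606.9 -31.5 100. ]
```

View pics/w7.png

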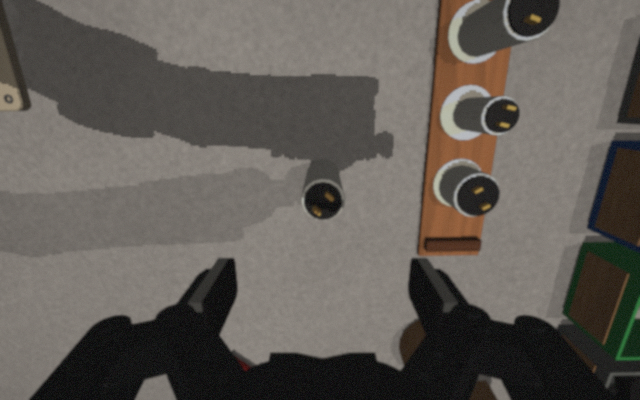

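The three placed cans stand centred on their discs: lids at (531,15), (500,115) and (477,195), all within 2 mm by ray casting. cap_112's lid is at (323,200), which gives (442.3,-180.8).

Emit:
{"fn": "drive_tool", "kwargs": {
  "motion": [
    {"fingers": 1, "linear": [-0.0015, 0.0005, 0.015], "twist": 0},
    {"fingers": 1, "linear": [0, 0, 0.03], "twist": 0},
    {"fingers": 1, "linear": [0, 0, 0.01], "twist": 0},
    {"fingers": 1, "linear": [0, 0, 0], "twist": 0},
    {"fingers": 1, "linear": [0, 0, 0], "twist": 0}
  ]
}}

```text
clock: 20.43
eef_pos: [442.0, -180.1, 165.0]
tool_rot: [-3.141, -0.001, 1.567]
force: [0.4, -0.0, 0.2]
width: 85.4
gripper_force: 0.0
```

Emit:
{"fn": "drive_tool", "kwargs": {
  "motion": [
    {"fingers": 1, "linear": [0, 0, 0.025], "twist": 0},
    {"fingers": 1, "linear": [0, 0, 0.037], "twist": 0},
    {"fingers": 1, "linear": [0, 0, 0.03], "twist": 0},
    {"fingers": 1, "linear": [0, 0, 0.015], "twist": 0},
    {"fingers": 1, "linear": [0, 0, 0], "twist": 0}
  ]
}}

```text
clock: 20.85
eef_pos: [441.0, -180.4, 56.5]
tool_rot: [-3.139, -0.001, 1.566]
force: [0.5, -0.1, 0.2]
width: 85.5
gripper_force: 0.0
```

Emit:
{"fn": "drive_tool", "kwargs": {
  "motion": [
    {"fingers": 1, "linear": [0, 0, 0], "twist": 0},
    {"fingers": 1, "linear": [0, 0, 0], "twist": 0}
  ]
}}

```text
clock: 21.02
eef_pos: [443.2, -181.1, 59.6]
tool_rot: [3.139, 0.001, 1.565]
force: [0.7, 1.0, 0.5]
width: 85.5
gripper_force: 0.0
```

Emit:
{"fn": "drive_tool", "kwargs": {
  "motion": [
    {"fingers": 0.55, "linear": [0, 0, 0], "twist": 0},
    {"fingers": 0.45, "linear": [0, 0, 0], "twist": 0},
    {"fingers": 0.35, "linear": [0, 0, 0], "twist": 0},
    {"fingers": 0.2, "linear": [0, 0, 0], "twist": 0},
    {"fingers": 0, "linear": [0, 0, 0], "twist": 0}
  ]
}}

```text
clock: 21.43
eef_pos: [441.9, -181.3, 59.0]
tool_rot: [3.141, 0.001, 1.565]
force: [-0.6, -1.2, 7.5]
width: 39.1
gripper_force: 59.3
```

Emit:
{"fn": "drive_tool", "kwargs": {
  "motion": [
    {"fingers": 0, "linear": [0, 0, 0], "twist": 0},
    {"fingers": 0, "linear": [0, 0, 0], "twist": 0}
  ]
}}

```text
clock: 21.6
eef_pos: [441.9, -181.3, 59.0]
tool_rot: [3.141, 0.001, 1.565]
force: [-1.9, -0.2, 7.4]
width: 38.9
gripper_force: 59.3
```

Emit:
{"fn": "drive_tool", "kwargs": {
  "motion": [
    {"fingers": 0, "linear": [0, 0, -0.012], "twist": 0},
    {"fingers": 0, "linear": [0, 0, -0.034], "twist": 0},
    {"fingers": 0, "linear": [0, 0, -0.034], "twist": 0},
    {"fingers": 0, "linear": [0.015, 0, -0.01], "twist": 0},
    {"fingers": 0, "linear": [0.03, 0, 0], "twist": 0}
  ]
}}

```text
clock: 22.02
eef_pos: [443.5, -139.3, 150.4]
tool_rot: [3.136, 0.003, 1.557]
force: [0.8, 0.4, -2.5]
width: 38.9
gripper_force: 60.8
```

Emit:
{"fn": "drive_tool", "kwargs": {
  "motion": [
    {"fingers": 0, "linear": [0.035, 0, 0], "twist": 0},
    {"fingers": 0, "linear": [0.035, 0, 0], "twist": 0},
    {"fingers": 0, "linear": [0.035, 0, 0], "twist": 0},
    {"fingers": 0, "linear": [0.035, 0.005, 0], "twist": 0},
    {"fingers": 0, "linear": [0.032, 0.012, 0], "twist": 0}
  ]
}}

```text
clock: 22.43
eef_pos: [457.4, 38.1, 147.8]
tool_rot: [-3.139, 0.001, 1.566]
force: [0.8, -0.0, -2.0]
width: 39.1
gripper_force: 60.8
```

Emit:
{"fn": "drive_tool", "kwargs": {
  "motion": [
    {"fingers": 0, "linear": [0.02, 0.02, 0], "twist": 0},
    {"fingers": 0, "linear": [0.005, 0.028, 0], "twist": 0},
    {"fingers": 0, "linear": [0, 0.03, 0], "twist": 0},
    {"fingers": 0, "linear": [0, 0.03, 0], "twist": 0},
    {"fingers": 0, "linear": [0, 0.025, 0], "twist": 0}
  ]
}}

```text
clock: 22.85
eef_pos: [594.3, 60.9, 147.5]
tool_rot: [-3.142, -0.0, 1.565]
force: [0.3, -0.2, -1.8]
width: 39.2
gripper_force: 60.8
```

Emit:
{"fn": "drive_tool", "kwargs": {
  "motion": [
    {"fingers": 0, "linear": [0, 0.014, 0], "twist": 0},
    {"fingers": 0, "linear": [0, 0, 0.015], "twist": 0},
    {"fingers": 0, "linear": [0, 0, 0.015], "twist": 0},
    {"fingers": 0, "linear": [0, 0, 0], "twist": 0},
    {"fingers": 0, "linear": [0, 0, 0], "twist": 0}
  ]
}}

```text
clock: 23.27
eef_pos: [605.6, 60.3, 116.9]
tool_rot: [-3.138, 0.0, 1.565]
force: [-0.6, -0.6, -1.3]
width: 38.8
gripper_force: 60.9
```

```bash
python3 w.py w8
```

```text
23.3167 [606.5  60.5 118. ] [-3.141 -0.     1.565] [ 0.13  0.75 -0.45  1.73  0.44  0.77 -0.54]
cam [607.5 139.1 260.1] tcp px [322.1 259.8]
dark [603.1  37.9] [ 562    0   78   81 4663] [[784.2, 179.1], [767.4, 175.3], [750.6, 171.5], [732.1, 167.3]]
dark [327.9 107.5] [ 275   93  106   29 2154] [[610.5, 137.6], [610.2, 137.7], [609.9, 137.9], [609.6, 138.0]]
dark [623.3 269.2] [ 601  243   39   49 1524] [[847.9, 13.1], [825.0, 25.1], [802.1, 37.1], [777.0, 50.3]]
white [460.8 227.3] [ 411  164   97  124 3767] [[731.5, 33.2]]
```

View pics/w8.png

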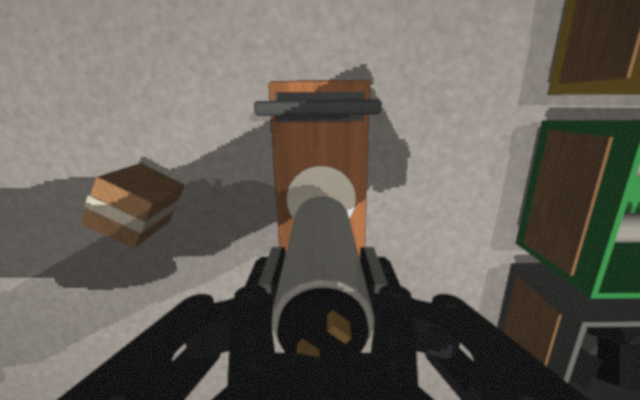

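The wrist view shows cap_112's lid at about (322,330) with its upper edge at row 290. Its mark's far edge is at (321,166) and the plate at row 105.

```bash
python3 oz.py 322.5,330,171 322.5,290,171 277,330,171 368,330,171 321,166,10 321,189,10 288,195,10 355,195,10
```

```text
322.5,330,171 [607.6  60.3 171. ]
322.5,290,171 [607.7  77.5 171. ]
277,330,171 [590.8  60.3 171. ]
368,330,171 [624.4  60.2 171. ]
321,166,10 [606.3  90.   10. ]
321,189,10 [606.2  69.7  10. ]
288,195,10 [577.2  64.4  10. ]
355,195,10 [636.   64.1  10. ]
```

Emit:
{"fn": "drive_tool", "kwargs": {
  "motion": [
    {"fingers": 0, "linear": [0.001, -0.001, 0.015], "twist": 0},
    {"fingers": 0, "linear": [0, 0, 0.018], "twist": 0},
    {"fingers": 0, "linear": [0, 0, 0.012], "twist": 0},
    {"fingers": 0, "linear": [0, 0, 0.002], "twist": 0},
    {"fingers": 0, "linear": [0, 0, 0], "twist": 0}
  ]
}}

```text
clock: 23.78
eef_pos: [605.7, 61.0, 70.9]
tool_rot: [-3.141, 0.0, 1.565]
force: [1.2, 0.7, -1.9]
width: 39.1
gripper_force: 60.9
```

Emit:
{"fn": "drive_tool", "kwargs": {
  "motion": [
    {"fingers": 0, "linear": [0, 0, 0], "twist": 0},
    {"fingers": 0, "linear": [0, 0, 0.0005], "twist": 0},
    {"fingers": 0, "linear": [0, 0, 0], "twist": 0}
  ]
}}

```text
clock: 24.03
eef_pos: [606.7, 61.1, 71.5]
tool_rot: [3.14, -0.0, 1.565]
force: [0.3, 0.4, -3.0]
width: 39.0
gripper_force: 60.9
```

Emit:
{"fn": "drive_tool", "kwargs": {
  "motion": [
    {"fingers": 0, "linear": [0, 0, 0.0015], "twist": 0},
    {"fingers": 0, "linear": [0, 0, 0], "twist": 0},
    {"fingers": 0, "linear": [0, 0, 0], "twist": 0}
  ]
}}

```text
clock: 24.28
eef_pos: [606.1, 60.9, 69.2]
tool_rot: [3.141, 0.0, 1.565]
force: [-0.3, -0.2, -2.6]
width: 39.1
gripper_force: 60.9
```

Emit:
{"fn": "drive_tool", "kwargs": {
  "motion": [
    {"fingers": 0, "linear": [0, 0, 0.0008], "twist": 0},
    {"fingers": 0, "linear": [0, 0, 0], "twist": 0},
    {"fingers": 0, "linear": [0, 0, 0], "twist": 0}
  ]
}}

```text
clock: 24.53
eef_pos: [606.1, 61.0, 69.1]
tool_rot: [3.141, 0.0, 1.565]
force: [-2.4, -0.3, 5.6]
width: 38.8
gripper_force: 61.5
```

Contact. Opening, rising, backing away.

Emit:
{"fn": "drive_tool", "kwargs": {
  "motion": [
    {"fingers": 0.6, "linear": [0, 0, 0], "twist": 0},
    {"fingers": 0.7, "linear": [0, 0, 0], "twist": 0},
    {"fingers": 0.85, "linear": [0, 0, 0], "twist": 0},
    {"fingers": 1, "linear": [0, 0, 0], "twist": 0},
    {"fingers": 1, "linear": [0, 0, 0], "twist": 0}
  ]
}}

```text
clock: 24.95
eef_pos: [606.1, 61.0, 68.2]
tool_rot: [3.142, -0.0, 1.565]
force: [-0.3, 0.0, -0.5]
width: 85.4
gripper_force: 0.0
```

Emit:
{"fn": "drive_tool", "kwargs": {
  "motion": [
    {"fingers": 1, "linear": [0, 0, -0.02], "twist": 0},
    {"fingers": 1, "linear": [0, 0, -0.038], "twist": 0},
    {"fingers": 1, "linear": [0, 0, -0.04], "twist": 0},
    {"fingers": 1, "linear": [0, 0, -0.04], "twist": 0},
    {"fingers": 1, "linear": [0, 0, -0.035], "twist": 0}
  ]
}}

```text
clock: 25.37
eef_pos: [606.2, 61.3, 243.9]
tool_rot: [3.14, -0.001, 1.565]
force: [1.3, 0.7, -0.3]
width: 85.7
gripper_force: 0.0
```

Emit:
{"fn": "drive_tool", "kwargs": {
  "motion": [
    {"fingers": 1, "linear": [0, -0.02, 0], "twist": 0},
    {"fingers": 1, "linear": [0, -0.035, 0], "twist": 0},
    {"fingers": 1, "linear": [0, -0.035, 0], "twist": 0},
    {"fingers": 1, "linear": [0, -0.035, 0], "twist": 0},
    {"fingers": 1, "linear": [0, -0.01, 0], "twist": 0}
  ]
}}

```text
clock: 25.78
eef_pos: [465.2, 61.4, 241.1]
tool_rot: [-3.137, 0.003, 1.567]
force: [-1.3, -0.1, 0.9]
width: 85.5
gripper_force: 0.0
```

Emit:
{"fn": "drive_tool", "kwargs": {
  "motion": [
    {"fingers": 1, "linear": [0, 0, 0], "twist": 0},
    {"fingers": 1, "linear": [0, 0, 0], "twist": 0},
    {"fingers": 1, "linear": [0, 0, 0], "twist": 0}
  ]
}}

```text
clock: 26.03
eef_pos: [472.8, 61.9, 241.6]
tool_rot: [3.14, -0.001, 1.564]
force: [-0.2, 0.4, 0.3]
width: 85.4
gripper_force: 0.0
```

```bash
for a in "112 605 61" "90 605 -28" "70 605 -111" "50 606 -193"; do python3 t.py $a; done; python3 -c "
import cv2,numpy as np
a=cv2.imread('pics/top_112.png')[130:200,235:455];b=cv2.imread('pics/scene_112.png')[160:250,185:405]
cv2.imwrite('pics/f.png',cv2.resize(np.vstack([a,b]),None,fx=3,fy=3))"
```

```text
top [286.9 160.8] [280 153  15  19 149] [596.4  61.9 122. ]
scene [348.7 183.7] [339 173  19  20 184] [595.9  55.8 122. ]
top [330.7 163.5] [323 155  16  20 199] [598.4 -28.  100. ]
scene [309.  195.2] [302 189  15  13 158] [606.9 -31.5 100. ]
top [366.  167.5] [359 160  13  16  93] [ 598.4 -103.4   80. ]
scene [273.4 203.9] [268 199  12  10  81] [ 609.2 -111.8   80. ]
top [402.4 169. ] [392 160  21  20 240] [ 600.6 -188.3   60. ]
scene [237.6 210.9] [229 204  18  15 217] [ 609.  -195.3   60. ]
```

View pics/f.png

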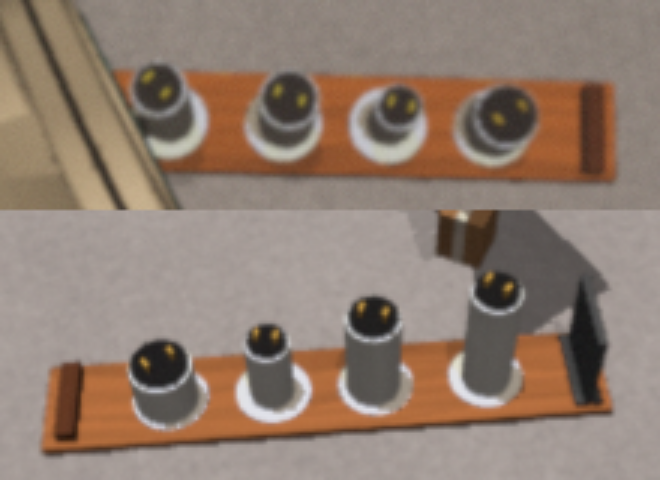

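All four stand upright and in order. In the scene crop the lids run from (160,362) to (497,290), tallest next to the plate, each can within its white disc. Handing in.

```bash
python3 -c "
from cell import ctrl;print(ctrl.finish_job())"
```

```text
the job is handed in; nothing more can be done
None
```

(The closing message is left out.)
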